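# Hang a loaded carrier on the scan rail, slide it to the pointer and jog the scanner

## Robot

A 7-joint arm with a two-finger parallel gripper is mounted at the origin on the work surface. World frame = base frame: x ahead of the robot, y to its left, z up, the work surface at z = 0. Lengths are in mm, angles in rad, forces in N, time in s.
With the tool pointing down it reaches from about 400 to 875 mm from the base axis. Payload 4.4 kg.
Tool frame: the origin (TCP) lies midway between the tips of the shut fingers; the grasp point (between the pads) lies 19 mm behind it (ctrl.grip_point_offset is the distance from the TCP to the grasp point, in mm); z points along the fingers, x is the direction in which the jaws open and shut, and the axes are right-handed (so a half turn about z gives the same grasp; the last joint's range is limited). The gripper opens to 85 mm and grips with 20 to 120 N. Pads are 22 mm wide; open, the fingers measure 114 mm over their backs; the gripper's body (76 mm by 85 mm) begins 54 mm behind the grasp point. The pads swing forward as they close: fully open they stand 13 mm farther back than shut.
Start: joints at [-1.208, 0.628, 0.038, 1.517, -0.027, 0.996, -0.02], TCP at [270.236, 591.177, 231.313] pointing down, gripper open.
Joint ranges: [-3.06, 3.06], [-0.37, 2.12], [-1.25, 1.32], [0.18, 2.47], [-1.1, 4.24], [0.23, 1.98], [-2.94, 2.94]. Speed limits (rad/s): [2.57, 2.57, 3.14, 3.14, 3.14, 3.14, 3.14].

## Interface

Orientations are given as [roll, pitch, yaw] about the fixed x, y, z axes, in that order (R = Rz(yaw) Ry(pitch) Rx(roll)).
In Python, from cell import ctrl, viewer gives the robot as it stands.
- The arm moves only by the tool apply_moves, never from a script. Its argument "series" is a list that holds one entry, the list of rows, each a list of 6 numbers: the shift along the tool's x, y, z normalised to -1 to 1, where 1 is 50 mm, then the turn, a rotation vector about the tool's x, y, z normalised to -1 to 1, where 1 is 6 degrees. In form: [[[tx, ty, tz, rx, ry, rz], ...]]. A call has exactly 5 rows; each row shifts and turns the commanded pose from where the row before left it, along the tool's axes as they then stand; what a row does not reach is not made up. A row lasts 1/8 s, in which the tool goes at most 62.5 mm and 10.7 degrees, less where a joint would pass 70% of its speed; a pose out of reach is approached as far as the arm can. A call with a number of a shift or a turn outside -1 to 1 is refused whole. A call with a gripper value outside its range is refused whole. "claw" is the gripper command: -1 is shut, 1 is fully open, values between are in proportion, set as the call begins (left out, the last holds). The fingers move at their own pace and stop on an object; the grip force is fixed at half the most. Time passes only in rows, so rows that do not move let the fingers close, or fill a call up. It gives the time, the measured TCP pose, the force and the opening at its end, in the units of the state.
- ctrl.read_state(): the state, without advancing time (a new reading comes with each control period).
- viewer.get_image(name): name is "scene" or "top" or "wrist"; returns the picture (400x640x3 uint8, blue, green, red); there is no depth.
- viewer.camera_info(name): a dict with "K" (3x3 intrinsics, pixels), "R" (3x3) and "t" (3): a world point X has camera coordinates R X + t. Camera axes: x right, y down, z forward; pixel columns grow to the right and rows downward; lengths in mm; the calibration is good to about 2 mm. A picture is of the moment at which its call begins: read the wrist's pose just before it. camera_info takes no time and is no camera call; for the wrist camera it gives the pose at the moment of the call.
- ctrl.finish_job(): hands the job in, once; it reports no verdict.
Trained networks look in the newest picture that a camera, given by its name, has taken for a name from the list of things; names that differ only in an ending like _2 or _b are one class to them, and where a whole thing is asked for, a point or a joint stands for the part that bears it (a point fixed in the world has none). Each returns a list of dicts, best first, with "score" (0 to 1); they miss things now and then, are a little off and sometimes report something else, mostly with a low value. They report only what shows in the picture. A call takes as long as a camera call. They do not tell look-alikes from the thing itself.
- viewer.find_in(camera, label): "location" ([column, row] as shares, 0 to 1, of the picture: columns of its width, rows of its height, amid what is visible of it).
The state is a dict: "clock": time; "qpos": joint angles; "qd": joint speeds; "tau": joint torques, N m; "eef_pos": TCP position; "tool_rot": TCP orientation; "force": force on the tool from outside, world axes, zero at the start; "torque": the same for the moment, N m; "width": finger opening in mm.
Only numpy, scipy, OpenCV 4.12 (cv2) and the standard library are available. Lean on these libraries where they do the work, as an engineer would, in place of code of your own. Each camera call takes 0.05 s, during which the arm holds its last target. There are 200 camera calls.

## Task

Take the carrier that holds the bearing housing and hang its hook on the rail, well over at the rail's end nearer the jog-stick box; then, keeping it hanging on the rail, slide it along until its hook is centred on the scanner's pointer and let go. Then tilt the jog stick well over towards the rail's side of the box (to the robot's left), hold it there for about two seconds while the scan head moves aside, and let it spring back to centre. Leave the empty carrier, spray can, tape roll and pipe where they are.

Things in the scene. Friction and masses are not known exactly. Their poses are not given: they have to be found in the camera images.
- carrier_grip (a point): Centre of the black grip block (22 x 22 mm, about 50 mm tall) atop the loaded carrier: the one with an aluminium flanged bearing housing on its foot. Loose, 0.3 to 0.6 kg, balanced under the grip; starts standing on its foot plate (90 mm in x, 70 in y), underside 212 mm below this point. z up, x across the hook, y through it: along the rail when hung, either way round.
- carrier_hook (a point): Seat of that carrier's hook, 41 mm straight below the grip centre: the rail's axis lies here once hung. A 26 mm wide strap bent to an upside-down U with a peaked top, 42 mm clear between spine (x = -24 mm, down to the foot) and lip (x = +24 mm, ending 35 mm below this point). The rail enters from the +x side, through the 82 mm gap between lip and housing. +x starts away from the robot.
- rail_mid (a point): Middle of the round steel rail's axis, 225 mm above the table; the rail, 16 mm in diameter, runs 194 mm either way along this point's y between two square posts (30 mm in x, tops 15 mm above the axis) on a fixed base plate 440 x 100 x 12 mm. -y is the end nearer the jog box. A hung carrier's foot is 54 mm above the table.
- mark (a point): Tip of the flat dark steel pointer of the fixed scan unit, 65 mm to the far side (+x) of the rail, 132 mm above the table, pointing square at the rail; axes parallel to the rail's. The carrier is at the mark when its hook has the same y along the rail as this tip, 20 to 100 mm to the +y side of the rail's middle. A white scan head on a track stands behind it, up to 125 mm high.
- jog_knob (a point): Centre of the black ball (36 mm diameter) on the jog stick, a 12 mm steel rod; 140 mm above the table when centred. The pivot is 85 mm below it, on top of a fixed grey box (100 x 120 mm, 55 mm tall) at the robot's right. At rest its axes are the box's: +y is the side towards the rail, x the tilt axis.
- jog (a joint): Tilt of the jog stick in rad: 0 upright (spring-centred), positive towards the rail's side (+y of the box, the robot's left), stops at 0.5 and -0.5; it tilts in this one plane only. The spring takes about 4 N at the ball for 0.4 rad; beyond 0.28 counts as well over. The scan head shifts along its track with it.
- empty_grip (a point): Centre of the same kind of grip block on the empty carrier, a loose one of the same make but with a bare foot. Not to be moved.
- spray: Grey spray can, 64 mm diameter, 170 mm tall, loose, upright; origin under its centre. Not to be moved.
- tape: Roll of tape lying flat, 100 mm diameter, 40 mm high, loose; origin under its centre. Not to be moved.
- pipe: Steel pipe offcut lying on the table, 160 mm long (along its x), 32 mm diameter, loose. Not to be moved.
Not all that is in view belongs to the job. What is shaped like the part that bears carrier_grip but yellow is not meant.

How it is judged (in metres and radians):
On the way, in this order (a step that is already met when the one before it is completed fails the run):
1. the loaded carrier hangs with its hook on the rail at the end nearer the jog box (70 to 185 mm from the rail's middle) (x of carrier_hook in the frame of rail_mid between -0.008 and 0.008 m and z of carrier_hook in the frame of rail_mid between -0.008 and 0.008 m and angle between carrier_hook's own z axis and vertical below 0.2 rad and y of carrier_hook in the frame of rail_mid between -0.185 and -0.07 m), for 0.2 s.
2. it passes along the rail, still hanging on it, 10 to 60 mm before the rail's middle (x of carrier_hook in the frame of rail_mid between -0.008 and 0.008 m and z of carrier_hook in the frame of rail_mid between -0.008 and 0.008 m and angle between carrier_hook's own z axis and vertical below 0.2 rad and y of carrier_hook in the frame of rail_mid between -0.06 and -0.01 m), for 0.05 s.
3. it hangs on the rail at the pointer, within 8 mm, and the robot has let go (x of carrier_hook in the frame of rail_mid between -0.008 and 0.008 m and z of carrier_hook in the frame of rail_mid between -0.008 and 0.008 m and angle between carrier_hook's own z axis and vertical below 0.2 rad and y of carrier_hook in the frame of mark between -0.008 and 0.008 m and contact force between carrier and the fingers below 0.05 N), for 0.3 s.
4. the jog stick is tilted more than 0.28 rad towards the rail's side for a second (value of joint jog above 0.28 rad), for 1 s.
At the end, for the whole second after the job is handed in: The loaded carrier hangs at rest and upright (within 0.2 rad) on the rail, its hook within 8 mm of the pointer along the rail and seated within 8 mm, and the jog stick is back within 0.05 rad of centre (x of carrier_hook in the frame of rail_mid between -0.008 and 0.008 m and z of carrier_hook in the frame of rail_mid between -0.008 and 0.008 m and angle between carrier_hook's own z axis and vertical below 0.2 rad and y of carrier_hook in the frame of mark between -0.008 and 0.008 m and linear speed of carrier below 0.02 m/s and value of joint jog between -0.05 and 0.05 rad); the robot touches nothing.
It fails at once if the empty carrier is pushed more than 30 mm (distance of empty_grip from where it was at the start of the episode above 0.03 m).
It fails at once if the spray can is pushed more than 30 mm (distance of spray from where it was at the start of the episode above 0.03 m).
It fails at once if the roll of tape is pushed more than 30 mm (distance of tape from where it was at the start of the episode above 0.03 m).
It fails at once if the pipe offcut is pushed more than 30 mm (distance of pipe from where it was at the start of the episode above 0.03 m).
It fails at once if the jog stick is tilted more than 0.2 rad away from the rail's side (value of joint jog below -0.2 rad).
It also fails if it takes over 72 s, if anything falls off the work surface, if the arm or the gripper's body presses on something with over 40 N, if the wrist force passes 120 N, or if a joint passes its speed limit or range.

## Working session

There is one attempt and no reset: what is moved stays moved. The work goes in short steps, Python scripts to look and compute and a tool call to move; the robot and the scene stay as the last step left them, time stands still between calls to the robot, and variables do not carry over. Pictures are saved under pics/ and viewed, about 8 in all and at most 12, crops included, and the job is handed in when it is done.

Besides the shell and the picture viewer there is one more tool, called as name([rows], argument=value, ...), one row to a line, values as JSON. apply_moves: Moves the arm, as the interface text tells. Scaled input: -1 to 1 covers 50 mm each way for a shift and 6 degrees each way for a turn. Its arguments: {"type":"object","properties":{"series":{"type":"array","items":{"type":"array","items":{"type":"array","items":{"type":"number"}}}},"claw":{"type":"number"}},"required":["series"]}

```bash
mkdir -p pics; ls; python3 - <<'E'
from cell import ctrl, viewer
import cv2
s=ctrl.read_state(); print(s['clock'],s['eef_pos'],s['tool_rot'],s['width'],ctrl.grip_point_offset)
a=viewer.get_image('scene');b=viewer.get_image('top')
cv2.imwrite('pics/scene0.png',a);cv2.imwrite('pics/top0.png',b)
for c in('scene','top'):
    i=viewer.camera_info(c);print(c,i['K'].tolist() if hasattr(i['K'],'tolist') else i['K'],i['R'],i['t'])
E
```

```text
pics
0.0 [269.98417049 590.59657632 230.40266445] [3.14157841e+00 1.88185132e-03 1.14197410e+00] 85.2464459991738 18.700000000000003
scene [[395.8867048513711, 0.0, 316.05873825650775], [0.0, 395.8867048513711, 196.0900992077641], [0.0, 0.0, 1.0]] [[-0.12926018  0.99160875  0.00197174]
 [ 0.85147771  0.11201218 -0.51228798]
 [-0.5082101  -0.06453955 -0.85881147]] [  40.43932836 -440.69175183 1674.0231094 ]
top [[361.5890101050845, 0.0, 313.9313894752531], [0.0, 361.5890101050845, 204.4059418127653], [0.0, 0.0, 1.0]] [[ 2.30199712e-02 -9.99724116e-01  4.66603572e-03]
 [-9.75875815e-01 -2.34839201e-02 -2.17059667e-01]
 [ 2.17109361e-01  4.43235881e-04 -9.76147186e-01]] [  19.5873      588.7239291  1101.87578238]
```

View pics/scene0.png

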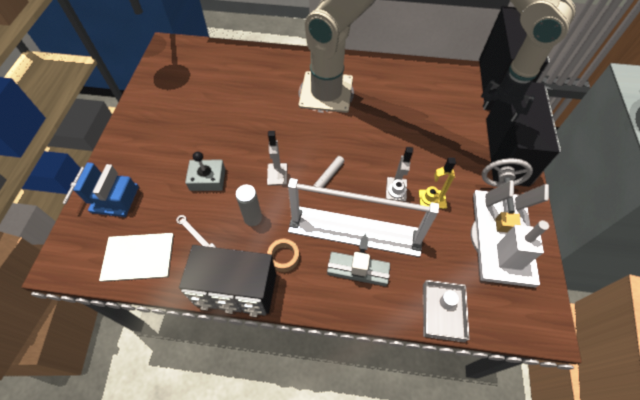

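View pics/top0.png

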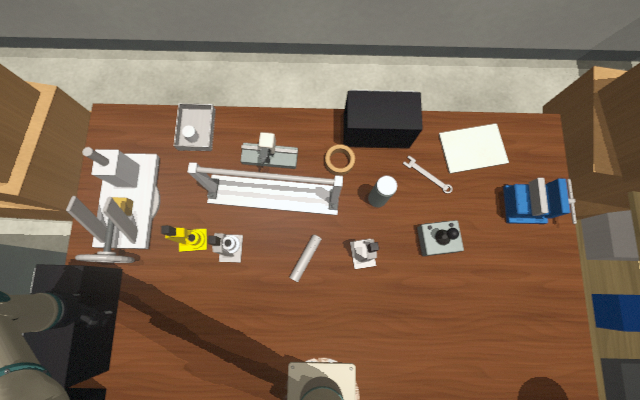

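```bash
python3 - <<'E'
from cell import ctrl, viewer
for c in('scene','top'):
  for l in('carrier_grip','carrier_hook','rail_mid','mark','jog_knob','empty_grip','spray','tape','pipe'):
    r=viewer.find_in(c,l)
    print(c,l,[(round(d['score'],2),round(d['location'][0]*640),round(d['location'][1]*400)) for d in r[:4]])
E
```

```text
scene carrier_grip [(0.89, 403, 180), (0.76, 444, 190)]
scene carrier_hook [(0.74, 399, 180), (0.64, 443, 193), (0.32, 364, 267)]
scene rail_mid [(0.9, 359, 230), (0.26, 402, 183)]
scene mark [(0.63, 362, 268)]
scene jog_knob []
scene empty_grip [(0.76, 274, 168), (0.15, 285, 244)]
scene spray [(0.91, 247, 205)]
scene tape [(0.94, 290, 246)]
scene pipe [(0.59, 332, 171), (0.59, 287, 247)]
top carrier_grip [(0.79, 185, 238), (0.74, 229, 244)]
top carrier_hook [(0.73, 188, 240), (0.69, 227, 247)]
top rail_mid [(0.97, 271, 194)]
top mark [(0.94, 270, 154)]
top jog_knob [(0.59, 451, 234)]
top empty_grip [(0.78, 363, 253)]
top spray [(0.87, 380, 193)]
top tape [(0.7, 341, 149)]
top pipe [(0.83, 305, 259)]
```

Candidates for the loaded carrier's grip: the white one at scene (407,153) / top (214,241), the yellow look-alike at scene (449,163), and the empty one at scene (272,137). The white one with the round housing on its foot fits. I'll check it in a close crop and measure from it.

```bash
python3 - <<'E'
import cv2
a=cv2.imread('pics/scene0.png');b=cv2.imread('pics/top0.png')
cv2.imwrite('pics/cs.png',cv2.resize(a[140:290,270:470],None,fx=4,fy=4,interpolation=cv2.INTER_CUBIC))
cv2.imwrite('pics/ct.png',cv2.resize(b[130:270,180:380],None,fx=4,fy=4,interpolation=cv2.INTER_CUBIC))
E
```

```text
(no output)
```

View pics/cs.png

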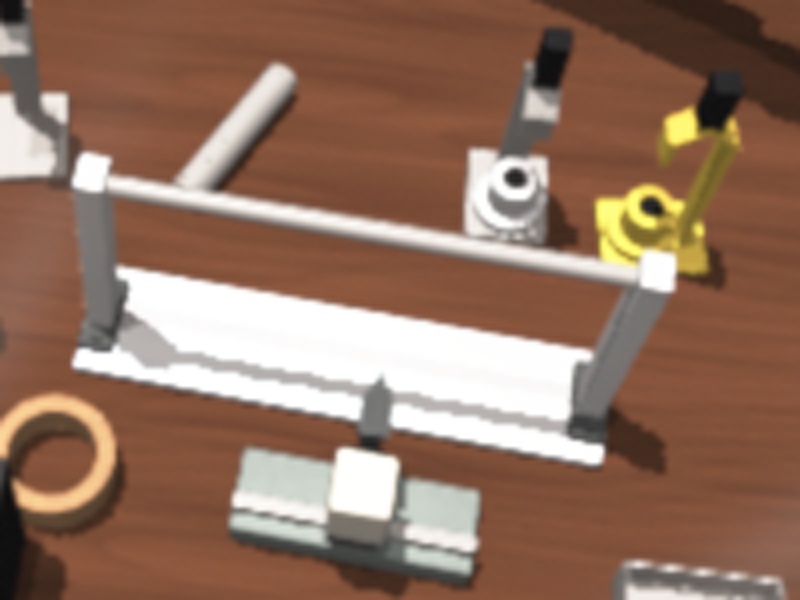

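View pics/ct.png

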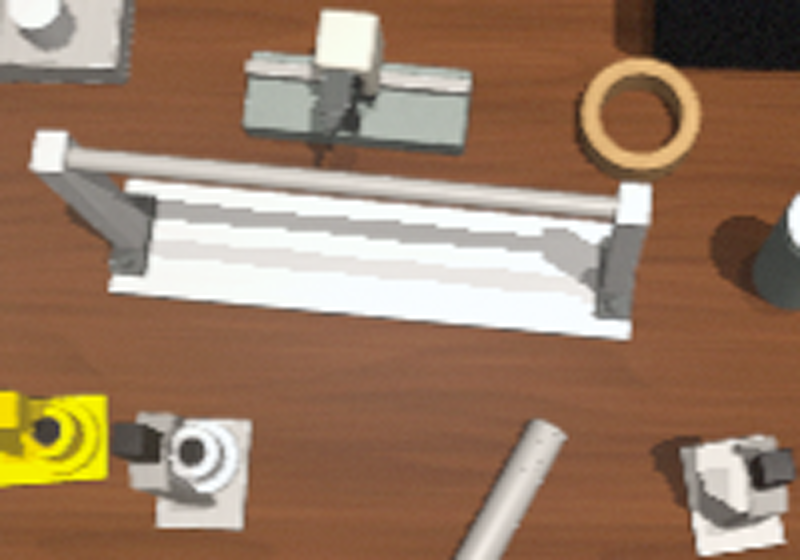

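Scene crop: the carrier with the aluminium housing has its grip at (552,60), so scene (408,155). The yellow copy is at its right and the bare one at far left. Post tops are at crop (92,172) and (656,270), the pointer tip at (380,380). In the top crop the grip is at (137,440) and the post tops at (50,151) and (634,204).

```bash
cat > h.py <<'E'
import numpy as np
from cell import ctrl, viewer
def onz(c,u,v,z,i=None):
    i=i or viewer.camera_info(c);K,R,t=map(np.array,(i['K'],i['R'],i['t']))
    d=R.T@np.linalg.solve(K,[u,v,1.]);o=-R.T@t
    return (o+d*(z-o[2])/d[2]).round(1)
def proj(c,X,i=None):
    i=i or viewer.camera_info(c);p=np.array(i['K'])@(np.array(i['R'])@np.array(X,float)+np.array(i['t']));return (p[:2]/p[2]).round(1)
E
python3 - <<'E'
from h import *
S=lambda u,v,z:onz('scene',270+u/4,140+v/4,z); T=lambda u,v,z:onz('top',180+u/4,130+v/4,z)
print('grip',S(552,60,212),T(137,440,212))
print('grip top',S(556,38,237),T(128,440,237))
print('foot corners S',[S(*p,3)[:2] for p in((472,150),(548,157),(546,240),(466,232))])
print('foot corners T',[T(*p,3)[:2] for p in((250,420),(243,528),(156,526))])
print('posts',S(92,172,240),S(656,270,240),T(50,151,240),T(634,204,240))
print('base corners T',[T(*p,12)[:2] for p in((632,338),(110,291))], 'S',[S(*p,12)[:2] for p in((76,368),(603,463))])
print('tip',S(380,380,132),T(321,150,132))
print('yellow grip',S(720,98,212)); 
print('empty',T(770,467,212),onz('scene',272,139,212))
print('knob',onz('scene',198,157,140),onz('top',453,233,140))
print('spray',onz('top',387,185,170),'tape',T(640,115,40),'pipe',T(545,432,16),onz('top',295,278,16))
E
```

```text
grip [453.1 308.7 212. ] [448.7 304.6 212. ]
grip top [451.  306.7 237. ] [445.7 303.8 237. ]
foot corners S [array([403. , 277.2]), array([401.6, 346.3]), array([490.1, 345.7]), array([491.1, 275.2])]
foot corners T [array([491.6, 269.2]), array([402.5, 269.1]), array([402.4, 340.5])]
posts [620.8 -28.1 240. ] [649.9 377.9 240. ] [645.6 374.2 240. ] [617.1 -33.1 240. ]
base corners T [array([567.1, -48.1]), array([596.9, 392.6])] S [array([671.8, -44.6]), array([700.1, 392.5])]
tip [707.9 199.3 132. ] [686.4 202.7 132. ]
yellow grip [472.9 437.8 212. ]
empty [ 440.4 -129.8  212. ] [ 446. -126.  212.]
knob [ 497.4 -374.8  140. ] [ 494.4 -380.9  140. ]
spray [ 628.8 -181.9  170. ] tape [754.3 -51.3  40. ] pipe [485.7  23.2  16. ] [355.   88.8  16. ]
```

```bash
cat >> h.py <<'E'
def plan(x,y,z,yaw_deg,calls=1,rows=None):
    s=ctrl.read_state();p=np.array(s['eef_pos']);r=s['tool_rot'];w=np.degrees(r[2])
    n=rows or 5*calls;D=(np.array([x,y,z])-p)/n/50;dw=(yaw_deg-w+180)%360-180;dw/=n
    print('t',round(s['clock'],2),'pos',p.round(1),'rpy',np.degrees(r).round(1),'F',np.array(s['force']).round(1),'w',round(s['width'],1))
    for k in range(n):
        a=np.radians(w+k*dw);c,q=np.cos(a),np.sin(a)
        print([round(float(v),2) for v in(D[0]*c+D[1]*q,D[0]*q-D[1]*c,-D[2])]+[0,0,round(-dw/6,2)])
E
python3 -c "
from h import *
plan(448,307,290,90,calls=2)"
```

```text
t 1.0 pos [270.2 591.2 231.3] rpy [-180.    -0.    65.4] F [-0.4 -0.1  0.5] w 85.3
[-0.37, 0.56, -0.12, 0, 0, np.float64(-0.41)]
[-0.39, 0.54, -0.12, 0, 0, np.float64(-0.41)]
[-0.42, 0.53, -0.12, 0, 0, np.float64(-0.41)]
[-0.44, 0.51, -0.12, 0, 0, np.float64(-0.41)]
[-0.46, 0.49, -0.12, 0, 0, np.float64(-0.41)]
[-0.48, 0.47, -0.12, 0, 0, np.float64(-0.41)]
[-0.5, 0.45, -0.12, 0, 0, np.float64(-0.41)]
[-0.52, 0.43, -0.12, 0, 0, np.float64(-0.41)]
[-0.54, 0.4, -0.12, 0, 0, np.float64(-0.41)]
[-0.55, 0.38, -0.12, 0, 0, np.float64(-0.41)]
```

apply_moves([
  [[-0.37,0.56,-0.3,0,0,-0.41],[-0.39,0.54,-0.3,0,0,-0.41],[-0.42,0.53,-0.2,0,0,-0.41],[-0.44,0.51,-0.2,0,0,-0.41],[-0.46,0.49,-0.2,0,0,-0.41]],
], claw=1)

```text
clock: 1.62
eef_pos: [359.9, 447.7, 291.8]
tool_rot: [3.141, -0.0, 1.358]
force: [0.0, -0.3, 0.8]
width: 85.2
```

apply_moves([
  [[-0.48,0.47,0,0,0,-0.41],[-0.5,0.45,0,0,0,-0.41],[-0.52,0.43,0,0,0,-0.41],[-0.54,0.4,0,0,0,-0.41],[-0.55,0.38,0,0,0,-0.41]],
])

```text
clock: 2.25
eef_pos: [449.1, 305.5, 291.5]
tool_rot: [3.141, -0.0, 1.573]
force: [0.4, -0.0, 0.5]
width: 85.6
```

```bash
python3 - <<'E'
from h import *
import cv2
i=viewer.camera_info('wrist');cv2.imwrite('pics/w1.png',viewer.get_image('wrist'))
print(proj('wrist',(448,307,212),i),proj('wrist',(448,307,237),i),proj('wrist',(448,307,187),i))
for l in('carrier_grip','carrier_hook'):print(viewer.find_in('wrist',l))
import json;json.dump({k:np.array(v).tolist() for k,v in i.items()},open('w1.json','w'))
E
```

```text
[320.  205.8] [320.3 217.2] [319.7 196.5]
[{'location': [0.6903, 0.4952], 'score': 0.72}, {'location': [0.4966, 0.4258], 'score': 0.58}]
[{'location': [0.4953, 0.4338], 'score': 0.96}, {'location': [0.6898, 0.4927], 'score': 0.75}]
```

View pics/w1.png

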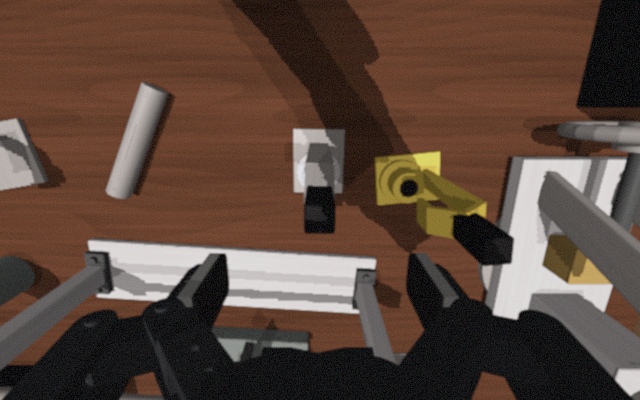

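The wrist view shows the loaded carrier's grip (top face centre about (320,219), predicted (320,217)). The aim is right, so I go down and grip.

apply_moves([
  [[0.03,0,0.5,0,0,0],[0,0,0.5,0,0,0],[0,0,0.5,0,0,0],[0,0,0.44,0,0,0],[0,0,0,0,0,0]],
])

```text
clock: 3.02
eef_pos: [446.8, 308.5, 193.0]
tool_rot: [-3.138, 0.001, 1.573]
force: [-0.7, -0.3, 0.6]
width: 85.2
```

apply_moves([
  [[0,0,0,0,0,0],[0,0,0,0,0,0],[0,0,0,0,0,0],[0,0,0,0,0,0],[0,0,0,0,0,0]],
], claw=-1)

```text
clock: 3.65
eef_pos: [448.9, 307.8, 194.9]
tool_rot: [3.141, -0.0, 1.571]
force: [-0.3, -1.5, 5.4]
width: 21.2
```

apply_moves([
  [[0,0,0.2,0,0,0],[0,0,-0.5,0,0,0],[0,0,-0.7,0,0,0],[0,0,-0.8,0,0,0],[0,0,-0.6,0,0,0]],
])

```text
clock: 4.28
eef_pos: [448.0, 307.8, 314.8]
tool_rot: [-3.141, 0.0, 1.572]
force: [0.2, -0.3, -5.7]
width: 21.2
```

```bash
python3 - <<'E'
from h import *
plan(560,58,318,86,calls=2)
E
```

```text
t 4.28 pos [448.  307.8 314.8] rpy [-179.9    0.    90. ] F [ 0.2 -0.3 -5.7] w 21.2
[-0.5, 0.22, -0.01, 0, 0, np.float64(0.07)]
[-0.5, 0.23, -0.01, 0, 0, np.float64(0.07)]
[-0.5, 0.23, -0.01, 0, 0, np.float64(0.07)]
[-0.49, 0.23, -0.01, 0, 0, np.float64(0.07)]
[-0.49, 0.24, -0.01, 0, 0, np.float64(0.07)]
[-0.49, 0.24, -0.01, 0, 0, np.float64(0.07)]
[-0.49, 0.24, -0.01, 0, 0, np.float64(0.07)]
[-0.49, 0.25, -0.01, 0, 0, np.float64(0.07)]
[-0.49, 0.25, -0.01, 0, 0, np.float64(0.07)]
[-0.48, 0.25, -0.01, 0, 0, np.float64(0.07)]
```

My first row there went 10 mm down by mistake before lifting, so the block may have slipped in the pads. I'll check the height from an image after the transfer.

apply_moves([
  [[-0.5,0.22,-0.02,0,0,0.07],[-0.5,0.23,-0.02,0,0,0.07],[-0.5,0.23,0,0,0,0.07],[-0.49,0.23,0,0,0,0.07],[-0.49,0.24,0,0,0,0.07]],
])

```text
clock: 4.9
eef_pos: [503.5, 182.1, 314.9]
tool_rot: [-3.139, 0.001, 1.535]
force: [-1.0, 0.1, -5.0]
width: 21.4
```

apply_moves([
  [[-0.49,0.24,0,0,0,0.07],[-0.49,0.24,0,0,0,0.07],[-0.49,0.25,0,0,0,0.07],[-0.49,0.25,0,0,0,0.07],[-0.48,0.25,0,0,0,0.07]],
])

```text
clock: 5.52
eef_pos: [558.7, 57.4, 314.8]
tool_rot: [-3.138, 0.0, 1.498]
force: [1.1, 0.0, -4.5]
width: 21.3
```

```bash
python3 - <<'E'
from h import *
import cv2
s=ctrl.read_state();print(s['clock'],s['eef_pos'],s['tool_rot'],s['force'])
a=viewer.get_image('scene');b=viewer.get_image('top')
cv2.imwrite('pics/scene1.png',a);cv2.imwrite('pics/top1.png',b)
m=np.vstack([cv2.resize(a[110:260,270:450],None,fx=3,fy=3,interpolation=2)[:300],]) if 0 else 0
A=cv2.resize(a[110:260,250:450],(533,400),interpolation=2)
cv2.imwrite('pics/c1.png',cv2.resize(a[110:260,270:450],None,fx=4,fy=4,interpolation=2))
p=np.array(s['eef_pos'])
for dz in(17,27):
  g=p+[0,0,dz]
  for n,o in(('grip',(0,0,0)),('foot',(0,0,-212)),('lipend',(24,0,-76)),('footFL',(45,35,-212)),('footFR',(45,-35,-212))):
    q=proj('scene',g+np.array(o));print(dz,n,((q-[270,110])*4).round())
E
```

```text
5.525 [558.72994147  57.37574454 314.82476863] [-3.13843382e+00  3.71573544e-04  1.49793622e+00] [ 1.10462203  0.03470749 -4.52548359]
17 grip [221. 160.]
17 foot [216. 320.]
17 lipend [215. 250.]
17 footFL [252. 372.]
17 footFR [165. 362.]
27 grip [222. 151.]
27 foot [216. 313.]
27 lipend [215. 242.]
27 footFL [253. 366.]
27 footFR [165. 356.]
```

View pics/c1.png

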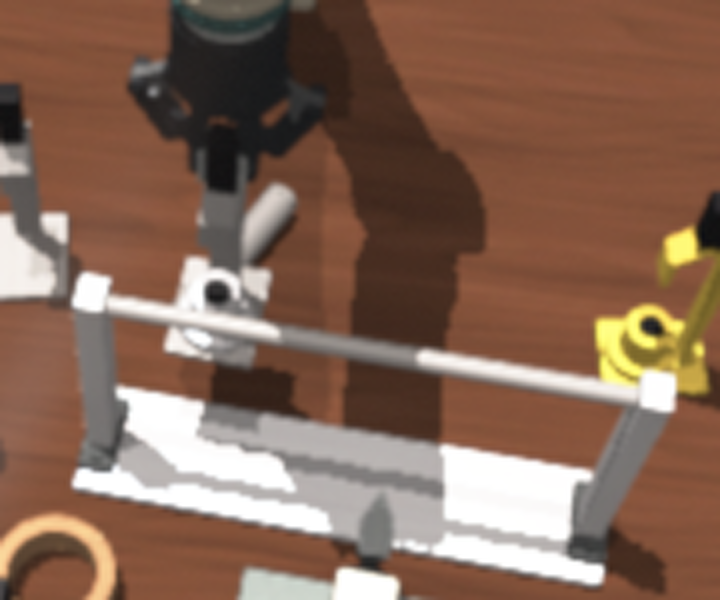

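apply_moves([
  [[0,0.25,0,0,0,0],[0,0.35,0,0,0,0],[0,0.35,0,0,0,0],[0,0.3,0,0,0,0],[0,0.13,0,0,0,0]],
])

```text
clock: 6.25
eef_pos: [629.0, 54.5, 315.4]
tool_rot: [-3.141, -0.001, 1.5]
force: [0.3, 0.8, -5.1]
width: 21.4
```

```bash
python3 - <<'E'
from h import *
import cv2
s=ctrl.read_state();print(s['clock'],s['eef_pos'],s['force'])
a=viewer.get_image('scene');b=viewer.get_image('top')
A=cv2.resize(a[125:225,275:375],None,fx=4,fy=4,interpolation=2);B=cv2.resize(b[130:230,270:370],None,fx=4,fy=4,interpolation=2)
cv2.imwrite('pics/c2.png',np.hstack([A,B]))
E
```

```text
6.25 [628.9921389   54.50284466 315.38614152] [ 0.26608149  0.83376122 -5.10191587]
```

View pics/c2.png

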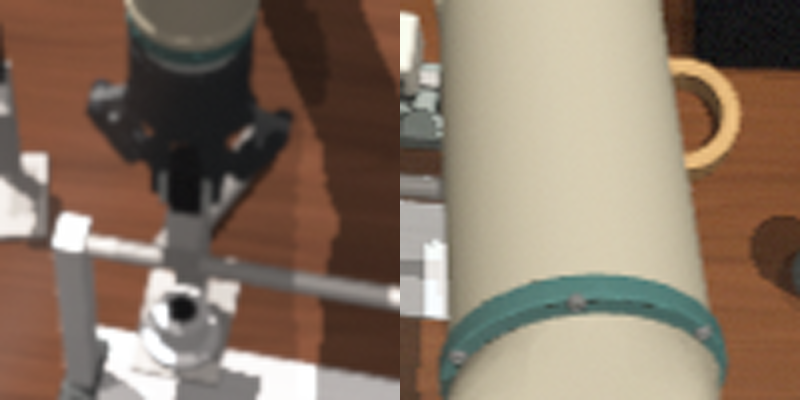

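The lip is in front of the rail and the spine behind it, so I lower.

apply_moves([
  [[0,0,0.3,0,0,0],[0,0,0.3,0,0,0],[0,0,0.3,0,0,0],[0,0,0.2,0,0,0],[0,0,0.06,0,0,0]],
])

```text
clock: 6.98
eef_pos: [627.8, 53.1, 257.2]
tool_rot: [-3.14, 0.0, 1.498]
force: [0.9, -0.4, -4.8]
width: 21.4
```

apply_moves([
  [[0,0,0.06,0,0,0],[0,0,0.06,0,0,0],[0,0,0,0,0,0],[0,0,0,0,0,0],[0,0,0,0,0,0]],
])

```text
clock: 7.6
eef_pos: [628.4, 53.1, 252.5]
tool_rot: [3.141, -0.0, 1.498]
force: [0.4, 1.0, -4.5]
width: 21.8
```

apply_moves([
  [[0,0,0.04,0,0,0],[0,0,0.04,0,0,0],[0,0,0,0,0,0],[0,0,0,0,0,0],[0,0,0,0,0,0]],
])

```text
clock: 8.22
eef_pos: [628.3, 53.1, 248.3]
tool_rot: [3.142, -0.0, 1.498]
force: [-0.4, 0.4, -5.6]
width: 20.7
```

```bash
python3 - <<'E'
from h import *
import cv2
s=ctrl.read_state();print(s['clock'],s['eef_pos'],s['force'],s['torque'])
E
```

```text
8.225 [628.33620812  53.13689796 248.33028316] [-0.36438132  0.41823049 -5.63728738] [0.00488189 0.02695036 0.0087685 ]
```

apply_moves([
  [[0,0,0.04,0,0,0],[0,0,0.04,0,0,0],[0,0,0,0,0,0],[0,0,0,0,0,0],[0,0,0,0,0,0]],
])

```text
clock: 8.85
eef_pos: [628.3, 53.2, 246.1]
tool_rot: [3.141, -0.0, 1.498]
force: [-4.4, -0.3, 5.5]
width: 21.6
```

apply_moves([
  [[0,-0.03,0,0,0,0],[0,-0.03,0,0,0,0],[0,0,0,0,0,0],[0,0,0,0,0,0],[0,0,0,0,0,0]],
])

```text
clock: 9.48
eef_pos: [626.9, 53.3, 245.3]
tool_rot: [3.138, -0.001, 1.498]
force: [3.9, 0.8, 5.3]
width: 21.4
```

apply_moves([
  [[0,0.02,-0.01,0,0,0],[0.1,0,0,0,0,0],[0.2,0,0,0,0,0],[0.3,0,0,0,0,0],[0.3,0,0,0,0,0]],
])

```text
clock: 10.1
eef_pos: [629.8, 93.0, 245.3]
tool_rot: [3.141, 0.007, 1.495]
force: [1.4, -7.7, 6.9]
width: 21.3
```

apply_moves([
  [[0.3,0,0,0,0,0],[0.3,0,0,0,0,0],[0.3,0,0,0,0,0],[0.3,0,0,0,0,0],[0.3,0,0,0,0,0]],
])

```text
clock: 10.72
eef_pos: [635.1, 167.1, 245.2]
tool_rot: [-3.141, 0.008, 1.494]
force: [0.4, -8.3, 9.4]
width: 21.5
```

apply_moves([
  [[0.3,0,0,0,0,0],[0.2,0,0,0,0,0],[0.08,0,0,0,0,0],[0,0,0,0,0,0],[0,0,0,0,0,0]],
])

```text
clock: 11.35
eef_pos: [637.3, 197.0, 245.3]
tool_rot: [-3.141, 0.007, 1.495]
force: [1.4, -7.0, 8.9]
width: 21.2
```

```bash
python3 - <<'E'
from h import *
import cv2
s=ctrl.read_state();print(s['clock'],s['eef_pos'],s['force'])
a=viewer.get_image('scene');cv2.imwrite('pics/scene3.png',a)
cv2.imwrite('pics/c3.png',cv2.resize(a[160:260,310:410],None,fx=6,fy=6,interpolation=2))
p=np.array(s['eef_pos']);x=np.array([.9975,-.0706,0])
for n,q in(('footfront',[*(p+45*x)[:2],54]),('lipend',[*(p+24*x)[:2],190]),('tip@hooky',[*(p+65*x)[:2],132]),('rail',[*p[:2],225])):
  print(n,((proj('scene',q)-[310,160])*6).round())
E
```

```text
11.35 [637.25054288 196.96722945 245.26232464] [ 1.43096071 -6.98573343  8.8658032 ]
footfront [307. 468.]
lipend [341. 312.]
tip@hooky [317. 438.]
rail [356. 235.]
```

View pics/c3.png

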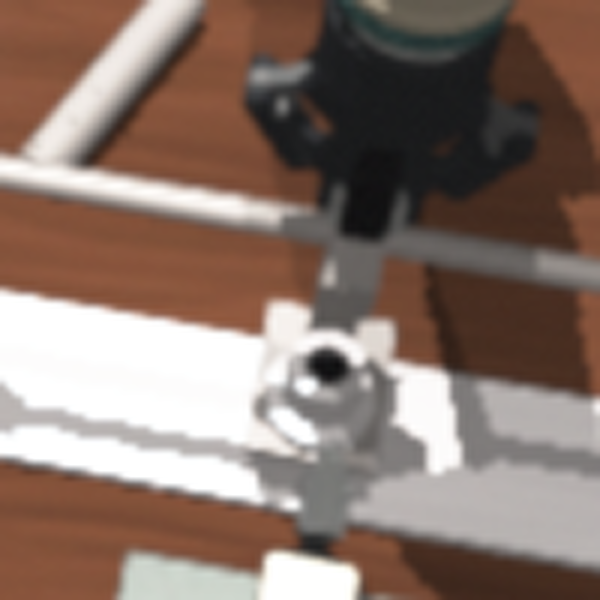

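```bash
python3 - <<'E'
from h import *
import cv2
a0=cv2.imread('pics/scene0.png');a3=cv2.imread('pics/scene3.png')
X=np.array([.9975,-.0706,0]);Y=np.array([.0706,.9975,0]);h=np.array([637.25,196.97,0])
def crop(a,u,v,w,hh,f,segs):
    o=cv2.resize(a[v:v+hh,u:u+w],None,fx=f,fy=f,interpolation=2)
    for P,Q,c in segs:
        k=[tuple(int(t) for t in (proj('scene',h+p[0]*X+p[1]*Y+np.array([0,0,p[2]]))+.5-[u,v])*f) for p in(P,Q)]
        cv2.line(o,*k,c,1)
    return o
G=(0,255,0);R=(0,0,255);B=(255,0,0)
A=crop(a0,340,222,40,60,10,[((65,d,132),(110,d,132),c) for d,c in((0,G),(7,R))])
C=crop(a3,340,190,40,60,10,[((24,-13,215),(24,-13,190),G),((24,13,215),(24,13,190),G),((24,-13,190),(24,13,190),G),((45,-35,54),(45,35,54),B),((45,-35,54),(-45,-35,54),B),((45,35,54),(-45,35,54),B),((65,0,132),(110,0,132),R)])
cv2.imwrite('pics/c4.png',np.hstack([A,C])[:600])
E
```

```text
(no output)
```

View pics/c4.png

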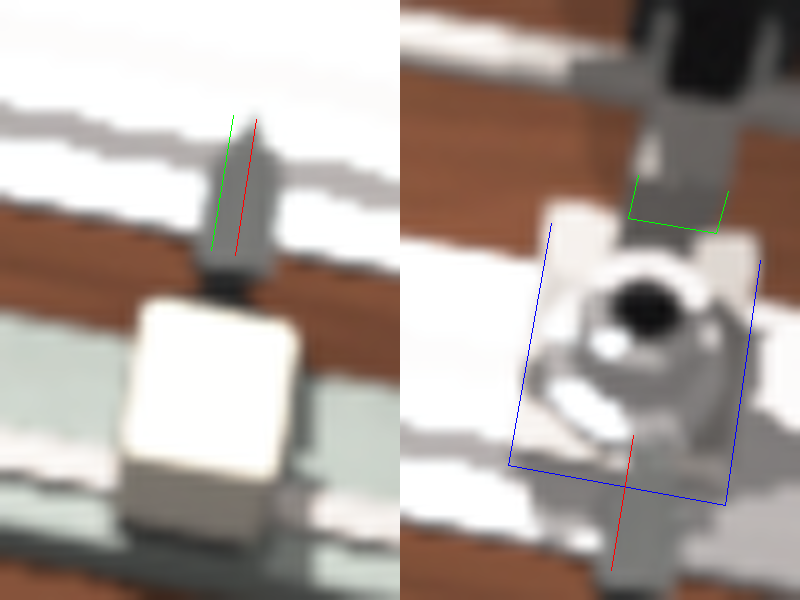

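apply_moves([
  [[0,0,-0.05,0,0,0],[0,0,0,0,0,0],[0,0,0,0,0,0],[0,0,0,0,0,0],[0,0,0,0,0,0]],
])

```text
clock: 12.02
eef_pos: [636.3, 202.5, 246.6]
tool_rot: [-3.14, -0.0, 1.499]
force: [0.9, -1.1, -4.9]
width: 21.2
```

apply_moves([
  [[0.04,0,0,0,0,0],[0,0,0.02,0,0,0],[0,0,0,0,0,0],[0,0,0,0,0,0],[0,0,0,0,0,0]],
])

```text
clock: 12.65
eef_pos: [637.0, 203.9, 246.1]
tool_rot: [-3.141, 0.0, 1.498]
force: [-0.0, -0.5, -5.3]
width: 21.0
```

apply_moves([
  [[0,0,0,0,0,0],[0,0,0,0,0,0],[0,0,0,0,0,0],[0,0,0,0,0,0],[0,0,0,0,0,0]],
], claw=0.5)

```text
clock: 13.28
eef_pos: [637.3, 203.9, 246.4]
tool_rot: [3.142, -0.0, 1.498]
force: [0.0, -0.7, -0.1]
width: 63.8
```

```bash
python3 - <<'E'
from h import *
import cv2
s=ctrl.read_state();print(s['clock'],s['eef_pos'],s['force'],s['width'])
a=viewer.get_image('scene');cv2.imwrite('pics/scene5.png',a);a0=cv2.imread('pics/scene0.png')
X=np.array([.9975,-.0706,0]);Y=np.array([.0706,.9975,0]);h=np.array([637.25,196.97,0])+7.3*Y
u,v,w,hh,f=330,180,60,70,10
o=cv2.resize(a[v:v+hh,u:u+w],None,fx=f,fy=f,interpolation=2)[:600]
for P,Q,c in [((24,-13,215),(24,-13,190),(0,255,0)),((24,13,215),(24,13,190),(0,255,0)),((24,-13,190),(24,13,190),(0,255,0)),((45,-35,54),(45,35,54),(255,0,0)),((45,-35,54),(-45,-35,54),(255,0,0)),((45,35,54),(-45,35,54),(255,0,0)),((65,0,132),(110,0,132),(0,0,255))]:
    k=[tuple(int(t) for t in (proj('scene',h+p[0]*X+p[1]*Y+np.array([0,0,p[2]]))+.5-[u,v])*f) for p in(P,Q)]
    cv2.line(o,*k,c,1)
cv2.imwrite('pics/c5.png',o)
E
```

```text
13.275 [637.30948845 203.91987781 246.37047901] [ 0.00966993 -0.69691641 -0.09652264] 63.77739348331342
```

View pics/c5.png

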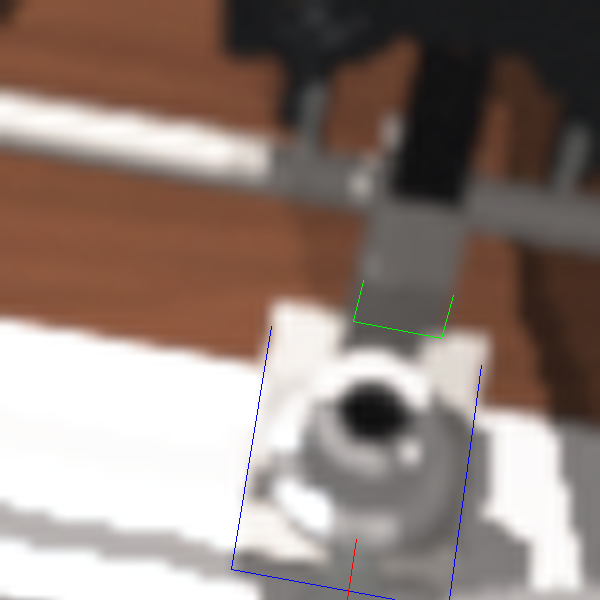

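The carrier hangs released, with its outline within about 1–2 mm of the overlay for the pointer's y. Now straight up and over to the jog stick.

apply_moves([
  [[0,0,-0.1,0,0,0],[0,0,-0.3,0,0,0],[0,0,-0.4,0,0,0],[0,0,-0.5,0,0,0],[0,0,-0.4,0,0,0]],
])

```text
clock: 13.95
eef_pos: [637.8, 204.0, 333.8]
tool_rot: [3.139, -0.001, 1.498]
force: [0.4, 0.3, 0.8]
width: 64.1
```

```bash
python3 - <<'E'
from h import *
plan(496,-378,240,94,calls=3)
E
```

```text
t 13.95 pos [637.8 204.  333.8] rpy [ 1.799e+02 -1.000e-01  8.580e+01] F [0.4 0.3 0.8] w 64.1
[-0.79, -0.13, 0.13, 0, 0, np.float64(-0.09)]
[-0.79, -0.14, 0.13, 0, 0, np.float64(-0.09)]
[-0.79, -0.15, 0.13, 0, 0, np.float64(-0.09)]
[-0.78, -0.15, 0.13, 0, 0, np.float64(-0.09)]
[-0.78, -0.16, 0.13, 0, 0, np.float64(-0.09)]
[-0.78, -0.17, 0.13, 0, 0, np.float64(-0.09)]
[-0.78, -0.18, 0.13, 0, 0, np.float64(-0.09)]
[-0.78, -0.18, 0.13, 0, 0, np.float64(-0.09)]
[-0.78, -0.19, 0.13, 0, 0, np.float64(-0.09)]
[-0.77, -0.2, 0.13, 0, 0, np.float64(-0.09)]
[-0.77, -0.21, 0.13, 0, 0, np.float64(-0.09)]
[-0.77, -0.21, 0.13, 0, 0, np.float64(-0.09)]
[-0.77, -0.22, 0.13, 0, 0, np.float64(-0.09)]
[-0.77, -0.23, 0.13, 0, 0, np.float64(-0.09)]
[-0.76, -0.24, 0.13, 0, 0, np.float64(-0.09)]
```

apply_moves([
  [[-0.79,-0.13,0,0,0,-0.09],[-0.79,-0.14,0,0,0,-0.09],[-0.79,-0.15,0,0,0,-0.09],[-0.78,-0.15,0,0,0,-0.09],[-0.78,-0.16,0,0,0,-0.09]],
])

```text
clock: 14.58
eef_pos: [590.2, 8.3, 332.7]
tool_rot: [3.14, -0.0, 1.545]
force: [0.8, 0.4, -0.3]
width: 64.1
```

apply_moves([
  [[-0.78,-0.17,0,0,0,-0.09],[-0.78,-0.18,0,0,0,-0.09],[-0.78,-0.18,0,0,0,-0.09],[-0.78,-0.19,0,0,0,-0.09],[-0.77,-0.2,0,0,0,-0.09]],
])

```text
clock: 15.2
eef_pos: [542.9, -186.0, 332.7]
tool_rot: [3.14, 0.001, 1.593]
force: [0.7, -0.2, 0.1]
width: 63.7
```

apply_moves([
  [[-0.77,-0.21,0.38,0,0,-0.09],[-0.77,-0.21,0.38,0,0,-0.09],[-0.77,-0.22,0.38,0,0,-0.09],[-0.77,-0.23,0.38,0,0,-0.09],[-0.76,-0.24,0.38,0,0,-0.09]],
], claw=1)

```text
clock: 15.82
eef_pos: [495.4, -380.3, 237.1]
tool_rot: [3.14, 0.001, 1.64]
force: [0.3, -0.4, 0.9]
width: 85.8
```

```bash
python3 - <<'E'
from h import *
import cv2
s=ctrl.read_state();print(s['clock'],s['eef_pos'],s['tool_rot'],s['width'])
i=viewer.camera_info('wrist');a=viewer.get_image('wrist');t=viewer.get_image('top')
for z in(140,):print('ball',proj('wrist',(496,-378,140),i))
print('find',[ (round(d['location'][0]*640),round(d['location'][1]*400),d['score']) for d in viewer.find_in('wrist','jog_knob')])
A=cv2.resize(a,(480,300));T=cv2.resize(t[140:240,220:320],(300,300),interpolation=2)
cv2.imwrite('pics/c6.png',np.hstack([A,T]))
for n,q in(('hook rail',(637.8,204.3,225)),('tip',(702.5,199.6,132)),('footfront',(682.6,201.1,54)),('griptop',(637.8,204.3,291))):print(n,(proj('top',q)-[220,140])*3+[480,0])
E
```

```text
15.825 [ 495.44177946 -380.28800773  237.06793813] [3.13989330e+00 1.16818248e-03 1.63985497e+00] 85.84601622945722
ball [320.8 201.1]
find [(321, 201, 0.82)]
hook rail [582.3 100.5]
tip [604.5  67.8]
footfront [612.  108.3]
griptop [570.6  78. ]
```

View pics/c6.png

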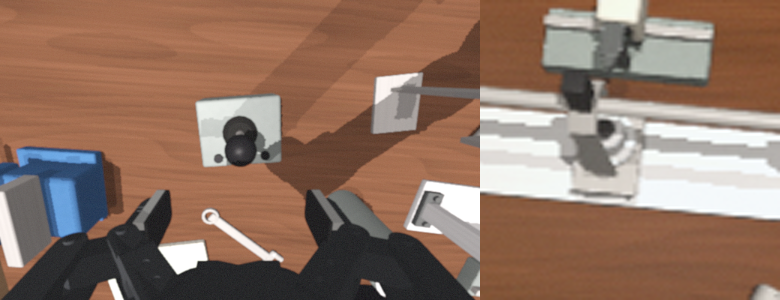

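The knob is found at wrist (321,201), just where predicted, so I straddle the ball. In the top view the carrier hangs in line with the pointer.

apply_moves([
  [[0.05,0,0.5,0,0,0],[0,0,0.6,0,0,0],[0,0,0.6,0,0,0],[0,0,0.5,0,0,0],[0,0,0.24,0,0,0]],
])

```text
clock: 16.6
eef_pos: [496.0, -374.7, 114.2]
tool_rot: [3.141, -0.001, 1.641]
force: [-0.6, -0.5, 0.9]
width: 85.5
```

apply_moves([
  [[0,0,0,0,0,0],[0,0,0,0,0,0],[0.1,0,0,0,0,0],[0.1,0,0,0,0,0],[0.1,0,0,0,0,0]],
], claw=0.5)

```text
clock: 17.23
eef_pos: [494.2, -361.2, 114.7]
tool_rot: [3.141, 0.001, 1.64]
force: [-0.2, -0.9, 1.1]
width: 63.7
```

apply_moves([
  [[0.16,0,0,0,0,0],[0.16,0,0,0,0,0],[0.16,0,0,0,0,0],[0.14,0,0,0,0,0],[0,0,0,0,0,0]],
])

```text
clock: 17.85
eef_pos: [490.9, -329.9, 113.8]
tool_rot: [-3.14, -0.0, 1.639]
force: [-2.7, -4.9, -1.7]
width: 64.3
```

```bash
python3 - <<'E'
from h import *
import cv2
s=ctrl.read_state();print(s['clock'],s['eef_pos'],s['force'],s['width'])
a=viewer.get_image('scene')
k=[d for d in viewer.find_in('scene','jog_knob')];print(k)
A=cv2.resize(a[135:205,170:240],(490,490),interpolation=2);B=cv2.resize(a[215:285,320:390],(300,300),interpolation=2)
o=np.zeros((490,800,3),np.uint8);o[:,:490]=A;o[:300,500:]=B;cv2.imwrite('pics/c7.png',o)
E
```

```text
17.85 [ 490.91455365 -329.90873916  113.80812418] [-2.71251483 -4.85963381 -1.74290011] 64.28380731745547
[{'location': [0.3245, 0.3955], 'score': 0.66}]
```

View pics/c7.png

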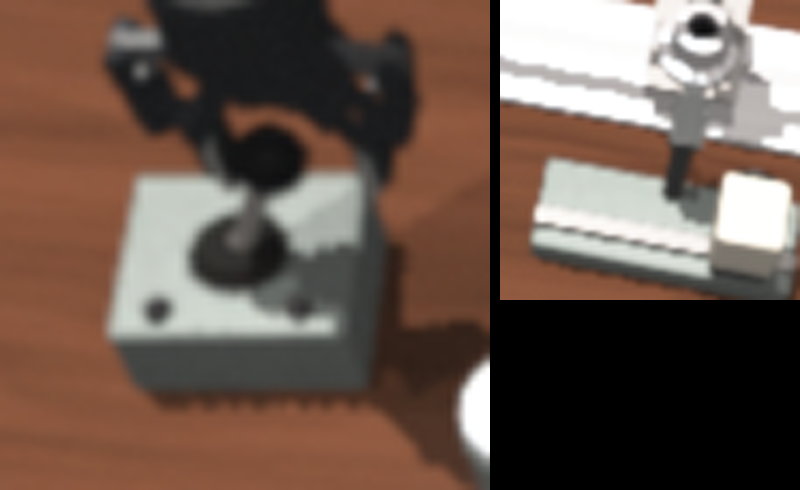

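The stick is tilted well over (about 5 N, knob between the pads), and the scan head has moved aside. I hold for 2 s, then return.

apply_moves([
  [[0,0,0,0,0,0],[0,0,0,0,0,0],[0,0,0,0,0,0],[0,0,0,0,0,0],[0,0,0,0,0,0]],
])

```text
clock: 18.58
eef_pos: [491.1, -331.0, 114.0]
tool_rot: [-3.141, 0.0, 1.638]
force: [-2.4, -4.3, -1.4]
width: 63.9
```

apply_moves([
  [[0,0,0,0,0,0],[0,0,0,0,0,0],[0,0,0,0,0,0],[0,0,0,0,0,0],[0,0,0,0,0,0]],
])

```text
clock: 19.2
eef_pos: [491.1, -331.0, 114.0]
tool_rot: [-3.141, 0.0, 1.638]
force: [-1.4, -4.4, -1.8]
width: 64.2
```

apply_moves([
  [[0,0,0,0,0,0],[0,0,0,0,0,0],[0,0,0,0,0,0],[0,0,0,0,0,0],[0,0,0,0,0,0]],
])

```text
clock: 19.82
eef_pos: [491.1, -331.0, 114.0]
tool_rot: [-3.141, 0.0, 1.638]
force: [-2.1, -3.2, -0.5]
width: 63.7
```

apply_moves([
  [[0,0,0,0,0,0],[-0.2,0,0,0,0,0],[-0.25,0,0,0,0,0],[-0.25,0,0,0,0,0],[-0.25,0,0,0,0,0]],
])

```text
clock: 20.45
eef_pos: [495.2, -378.4, 114.2]
tool_rot: [-3.142, -0.001, 1.639]
force: [0.9, 0.2, 0.2]
width: 64.0
```

```bash
python3 - <<'E'
from h import *
plan(496,-379,114,94,rows=1)
E
```

```text
t 20.45 pos [ 495.2 -378.4  114.2] rpy [-180.    -0.    93.9] F [0.9 0.2 0.2] w 64.0
[-0.01, 0.01, 0.0, 0, 0, np.float64(-0.01)]
```

Force is zero, so the stick is free. I open, retreat upward and check.

apply_moves([
  [[0,0,0,0,0,0],[0,0,0,0,0,0],[0,0,-0.4,0,0,0],[0,0,-0.6,0,0,0],[0,0,-0.6,0,0,0]],
], claw=1)

```text
clock: 21.08
eef_pos: [495.2, -376.6, 195.0]
tool_rot: [-3.141, -0.001, 1.64]
force: [-0.2, 0.5, -0.3]
width: 85.4
```

apply_moves([
  [[0,0,-0.6,0,0,0],[0,-0.3,-0.4,0,0,0],[0,-0.3,-0.2,0,0,0],[0,0,0,0,0,0],[0,0,0,0,0,0]],
])

```text
clock: 21.7
eef_pos: [464.8, -379.3, 253.4]
tool_rot: [-3.141, -0.001, 1.639]
force: [0.8, 0.4, -0.5]
width: 85.4
```

```bash
python3 - <<'E'
from h import *
import cv2
s=ctrl.read_state();print(s['clock'],s['eef_pos'],s['force'],s['width'])
a=viewer.get_image('scene');b=viewer.get_image('top');b0=cv2.imread('pics/top0.png');a0=cv2.imread('pics/scene0.png')
for n,I,I0,(u,v,w,h) in(('knob scene',a,a0,(190,148,18,20)),('carrier vs release',a,cv2.imread('pics/scene5.png'),(345,215,30,20))):
    print(n,'mean abs diff',np.abs(I[v:v+h,u:u+w].astype(int)-I0[v:v+h,u:u+w]).mean().round(1))
print([(round(d['location'][0]*640),round(d['location'][1]*400)) for d in viewer.find_in('scene','jog_knob')])
cv2.imwrite('pics/end.png',np.vstack([cv2.resize(a[120:290,180:460],None,fx=2,fy=2,interpolation=2)]))
E
```

```text
21.7 [ 464.78165874 -379.31901821  253.38136476] [ 0.83256089  0.44494156 -0.48693296] 85.36044303372793
knob scene mean abs diff 7.3
carrier vs release mean abs diff 12.2
[(250, 202)]
```

```bash
python3 - <<'E'
from h import *
import cv2
a=viewer.get_image('scene');a5=cv2.imread('pics/scene5.png');a0=cv2.imread('pics/scene0.png')
def m(ref,u,v,w,h):
    r=cv2.matchTemplate(a[v-8:v+h+8,u-8:u+w+8],ref[v:v+h,u:u+w],cv2.TM_CCOEFF_NORMED);_,s,_,p=cv2.minMaxLoc(r);return round(s,3),p[0]-8,p[1]-8
print('housing since release',m(a5,356,213,22,22));print('knob since start',m(a0,190,150,16,16),m(a0,188,148,22,32))
for n,r in(('empty',(258,128,34,58)),('spray',(234,182,28,46)),('tape',(266,238,36,36)),('pipe',(314,154,32,38))):print(n,m(a0,*r))
for l in('carrier_grip','carrier_hook','mark'):print(l,[(round(d['location'][0]*640),round(d['location'][1]*400),round(d['score'],2)) for d in viewer.find_in('scene',l)])
print('expected grip',proj('scene',(637.8,204,266)))
E
```

```text
housing since release (0.906, 0, 0)
knob since start (0.985, 0, 0) (0.989, 0, 0)
empty (0.802, 0, 0)
spray (0.978, 0, 0)
tape (1.0, 0, 0)
pipe (0.963, 0, 0)
carrier_grip [(369, 222, 0.78), (444, 190, 0.71), (352, 228, 0.16)]
carrier_hook [(367, 217, 0.82), (440, 193, 0.82), (332, 170, 0.36)]
mark [(372, 219, 0.74), (362, 266, 0.72)]
expected grip [373.5 192.1]
```

Nothing has shifted, and the stick is back at centre.

```bash
python3 -c "
from cell import ctrl
print(ctrl.finish_job())"
```

```text
the job is handed in; nothing more can be done
None
```

I hung the loaded carrier on the rail about 120 mm to the jog-box side of the middle, slid it along while it hung, and let go at the pointer. Then I tilted the jog stick to the rail's side for about 2 s at roughly 4–5 N, and the picture showed the scan head moved aside. The stick was released and the job handed in at about 22 s.

**Last checks:**
- **Movement:** Image matching showed no pixel shift of the hung carrier since release. The jog knob, empty carrier, spray can, tape and pipe had not shifted since the start. The empty carrier matched more weakly than the others (0.80).
- **Pointer position:** The scene camera put the hook within about 1–2 mm of the pointer. I never measured the tip from close up, so I take it as good to about 3 mm against the 8 mm allowed.

**What failed or disagreed:**
- **Lift:** My first lift row went 10 mm down by mistake before rising. Contact on the rail came only about 1–3 mm lower than planned, so the block slipped little in the pads if at all.
- **Cameras:** The top camera read about 4–6 mm towards −y compared with the scene camera and the arm. I relied on the scene camera and the measured tool position.
- **Detector:** It once gave a wrong spot for the knob after the retreat, at the spray can. I used image matching instead.
- **Final picture:** I reached the 12-picture limit, so the last view was checked only numerically.

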